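Stroke the blue button organiser's lids shut

ROBOT

A 6-joint arm with a two-finger parallel gripper is mounted at the origin on the work surface. World frame = base frame: x ahead of the robot, y to its left, z up, the work surface at z = 0. Lengths are in m, angles in degrees, forces in N, time in s.
With the tool pointing down it reaches from about 0.4 to 0.825 m from the base axis. Payload 7 kg.
Tool frame: the origin (TCP) lies between the finger pads, 19 mm behind the fingertips; this is the grasp point; z points along the fingers, y is the line along which they close (so a half turn about z gives the same grasp; the last joint's range is limited). The gripper opens to 88 mm and grips with 3 to 60 N. Pads are 19 mm wide; open, the fingers measure 130 mm over their backs; the gripper's body (78 mm by 193 mm) begins 47 mm behind the grasp point.
Start: joints at [16.507, 20.546, 0.682, 0, -70.136, -16.507], TCP at [0.675, -0, 0.245] pointing down, gripper open.
Joint ranges: [-176.03, 176.03], [-82.01, 121.73], [-58.28, 71.71], [-173.87, 95.51], [-174.79, -0.11], [-173.66, 173.66]. Speed limits (degrees/s): [136.94, 136.94, 172.46, 180, 180, 180].

INTERFACE

Orientations are given as [roll, pitch, yaw] about the fixed x, y, z axes, in that order (R = Rz(yaw) Ry(pitch) Rx(roll)).
In Python, from plant import telemetry, snapshot, workorder, nets gives the robot as it stands.
- The arm moves only by the shell command python3 -m creep 'ROWS'. ROWS is JSON, a list that holds one entry, the list of rows, each a list of 5 numbers: the shift along the tool's x, y, z normalised to -1 to 1, where 1 is 0.2 m, then the turn about the tool's z normalised to -1 to 1, where 1 is pi/2 rad, then the opening, from 0 (shut) to 1 (fully open). In form: [[[x, y, z, spin, hand], ...]]. A call has 1 to 8 rows; each row shifts and turns the commanded pose from where the row before left it, along the tool's axes as they then stand; what a row does not reach is not made up. A row lasts 1/12 s, in which the tool goes at most 41.7 mm and 7.16 degrees, less where a joint would pass 70% of its speed; a pose out of reach is approached as far as the arm can. A call with a number of a shift or a turn outside -1 to 1 is refused whole. A call with a gripper value outside its range is refused whole. The fingers move at their own pace and stop on an object; the grip force is fixed at half the most. Time passes only in rows, so rows that do not move let the fingers close. It gives the time, the measured TCP pose, the force, the opening and the grip force at its end, in the units of the state.
- telemetry.get_obs(): the state, without advancing time (a new reading comes with each control period).
- snapshot(name): name is "scene" or "side" or "wrist"; returns a dict with "frame" (480x640x3 uint8, red, green, blue), "fx", "fy", "cx", "cy" (pixels), "rvec" (rotation vector, rad) and "tvec" (3), from world to camera coordinates, as OpenCV has them; the wrist camera has in their place "mount" (4x4, takes a point from camera to tool coordinates, whose origin is the TCP and whose axes are the flange's). Camera axes: x right, y down, z forward; pixel columns grow to the right and rows downward; lengths in m; the calibration is good to about 2 mm. A picture is of the moment at which its call begins: read the wrist's pose just before it. There is no depth.
- workorder.close_job(): hands the job in; it is judged then, once.
Trained networks look in a picture, given as the dict that the camera call returned (one of the last four; its "shot" number tells which), for a name from the list of things; names that differ only in an ending like _2 or _b are one class to them, and where a whole thing is asked for, a point or a joint stands for the part that bears it (a point fixed in the world has none). Each returns a list of dicts, best first, with "confidence" (0 to 1); they miss things now and then, are a little off and sometimes report something else, mostly with a low value. They report only what shows in the picture. A call takes as long as a camera call.
- nets.find_in(picture, query): "uv" ([column, row] in pixels, amid what is visible of it).
- nets.masks_of(picture, query): "region" (480x640 bool, what is visible of it) and "uv" ([column, row] in pixels, amid what is visible of it).
- nets.landmark_of(picture, query): "uv" ([column, row] in pixels: a listed point, or the origin of a listed thing).
The state is a dict: "clock": time; "joint_pos": joint angles; "qvel": joint speeds; "tau": joint torques, N m; "tool_pos": TCP position; "orientation": TCP orientation; "force": force on the tool from outside, world axes, zero at the start; "moment": the same for the moment, N m; "opening": finger opening in m; "gripper_force": force on a finger pad.
Only numpy, scipy, OpenCV 4.12 (cv2) and the standard library are available. Lean on these libraries where they do the work, as an engineer would, in place of code of your own. Each camera call takes 0.05 s, during which the arm holds its last target. There are 200 camera calls.

TASK

Close the blue button organiser: with your fingers together, start at its yellow end block and run your fingertips lightly along the row in one stroke to the far end, so that the five blue lids fold down flat one after another. Keep the fingers at the row until the last lid is down, push no blue lid further open, do not lean on the box, then move clear. Leave the white organiser's open lids exactly as they are, and do not pick up or shift any of the things standing about.

Things in the scene. Friction and masses are not known exactly. Their poses are not given: they have to be found in the camera images.
- board: Flat square wooden board, 250 x 250 mm and 12 mm thick, fixed on the counter (underside z = 0, origin at the centre of its underside, z up). Both organisers are screwed down on it, side by side, each along the board's x axis.
- blue: Blue organiser, fixed on the board: a row of five compartments with blue flip lids. Origin: centre of its underside (z = 12 mm); x along the row, z up. Box x -90 to +90 mm, 46 mm wide, walls 30 mm high. Solid yellow end block, 33 mm high, at x -106 to -90 mm. Lids: 33 mm long, 42 mm wide, 3 mm thick, pitch 36 mm; shut tops at z = 33 mm, flush with the block.
- blue_start (a point): Centre of the top of the blue organiser's yellow end block (x = -98 mm, z = 33 mm in the organiser's frame). The lid hinges are on the side towards this block and the raised free edges point away from it: a finger passing along the row from here, just above the shut height, lays each lid down; coming the other way it pushes lids further open.
- white: The white organiser: same shape, sizes and yellow end block as the blue one, but box and lids are white. Fixed, parallel to the blue one, centre lines about 84 mm apart; either one may be on either side. Its lids are to stay as they are.
- blue_lid1 (a joint): Opening angle of blue lid 1 (1 = next to the yellow block), rad: 0 flat shut, 1.57 straight up, stop at 1.8; starts 0.6 to 1.2. Hinge across the row at x = -88.5 mm, z = 30 mm in the organiser's frame, lid towards +x. Stiff: about 0.015 N m of friction, it stays where it is left.
- blue_lid2 (a joint): Opening angle of blue lid 2 (1 = next to the yellow block), rad: 0 flat shut, 1.57 straight up, stop at 1.8; starts 0.6 to 1.2. Hinge across the row at x = -52.5 mm, z = 30 mm in the organiser's frame, lid towards +x. Stiff: about 0.015 N m of friction, it stays where it is left.
- blue_lid3 (a joint): Opening angle of blue lid 3 (1 = next to the yellow block), rad: 0 flat shut, 1.57 straight up, stop at 1.8; starts 0.6 to 1.2. Hinge across the row at x = -16.5 mm, z = 30 mm in the organiser's frame, lid towards +x. Stiff: about 0.015 N m of friction, it stays where it is left.
- blue_lid4 (a joint): Opening angle of blue lid 4 (1 = next to the yellow block), rad: 0 flat shut, 1.57 straight up, stop at 1.8; starts 0.6 to 1.2. Hinge across the row at x = 19.5 mm, z = 30 mm in the organiser's frame, lid towards +x. Stiff: about 0.015 N m of friction, it stays where it is left.
- blue_lid5 (a joint): Opening angle of blue lid 5 (1 = next to the yellow block), rad: 0 flat shut, 1.57 straight up, stop at 1.8; starts 0.6 to 1.2. Hinge across the row at x = 55.5 mm, z = 30 mm in the organiser's frame, lid towards +x. Stiff: about 0.015 N m of friction, it stays where it is left.
- white_lid1_tip (a point): Middle of the free edge of white lid 1 (1 = next to the yellow block), on its upper face, 33 mm from its hinge; the lid stands open by 0.6 to 1.2 rad.
- white_lid2_tip (a point): Middle of the free edge of white lid 2 (1 = next to the yellow block), on its upper face, 33 mm from its hinge; the lid stands open by 0.6 to 1.2 rad.
- white_lid3_tip (a point): Middle of the free edge of white lid 3 (1 = next to the yellow block), on its upper face, 33 mm from its hinge; the lid stands open by 0.6 to 1.2 rad.
- white_lid4_tip (a point): Middle of the free edge of white lid 4 (1 = next to the yellow block), on its upper face, 33 mm from its hinge; the lid stands open by 0.6 to 1.2 rad.
- white_lid5_tip (a point): Middle of the free edge of white lid 5 (1 = next to the yellow block), on its upper face, 33 mm from its hinge; the lid stands open by 0.6 to 1.2 rad.
- spool: Red thread spool, standing loose on the board, 30 mm wide, 42 mm high; origin at the centre of its underside.
- jar: Small jar with a green cap, standing loose on the board, 36 mm wide, 50 mm high; origin at the centre of its underside.
- peg: Wooden clothes peg lying loose on the board, 72 x 12 x 13 mm; origin at the centre of its underside, x along its length.
- brush: Hand brush lying loose on the counter at the robot's right, about 190 mm long; origin at its underside.
- cup: Orange measuring mug standing loose on the counter at the left, 80 mm wide, 85 mm high; origin at the centre of its underside.
- bottle: White stain-remover bottle with a blue cap, standing loose on the counter at the left, 68 mm wide, 210 mm high; origin at the centre of its underside.

How it is judged:
By the outcome, as a careful person would: the job done as asked, in the order asked, and still so for the second after the job is handed in, with the robot touching nothing.
It also fails if it takes over 40 s, if anything falls off the work surface, if the arm or the gripper's body presses on something with over 40 N, if the wrist force passes 120 N, or if a joint passes its speed limit or range.

## Working session

There is one attempt and no reset: what is moved stays moved. The work goes in short steps, Python scripts to look and compute and a shell command to move; the robot and the scene stay as the last step left them, time stands still between calls to the robot, and variables do not carry over. Pictures are saved under pics/ and viewed, at most 10 in all, crops included, and the job is handed in when it is done.

```bash
mkdir -p pics; cat > h.py <<'E'
import numpy as np, cv2
from plant import telemetry, snapshot, workorder, nets
def save(p,n): cv2.imwrite('pics/'+n,p['frame'][:,:,::-1])
def ray(p,uv):
    R=cv2.Rodrigues(np.array(p['rvec'],float))[0]; t=np.array(p['tvec'],float).ravel()
    d=R.T@np.array([(uv[0]-p['cx'])/p['fx'],(uv[1]-p['cy'])/p['fy'],1]); return -R.T@t,d
def onz(p,uv,z):
    c,d=ray(p,uv); return c+d*(z-c[2])/d[2]
E
python3 - <<'E'
from h import *
o=telemetry.get_obs(); print(o['tool_pos'],o['orientation'],o['opening'])
Z=dict(board=0,blue=.012,blue_start=.045,white=.012,spool=.012,jar=.012,peg=.012,cup=0,bottle=0,brush=0)
for c in ('scene','side'):
    p=snapshot(c); save(p,c+'0.png')
    for q,z in Z.items():
        for r in nets.landmark_of(p,q)[:2]: print(c,q,np.round(r['uv']),round(r['confidence'],2),onz(p,r['uv'],z).round(4))
E
```

```text
[ 6.74537189e-01 -1.91285897e-06  2.44401067e-01] [ 1.79904162e+02 -6.19982054e-03 -9.00084573e+01] 0.08769989614257269
scene board [308. 279.] 0.78 [ 0.5836 -0.0451 -0.    ]
scene blue [321. 266.] 0.76 [ 0.595 -0.002  0.012]
scene blue [290. 246.] 0.59 [0.4902 0.024  0.012 ]
scene blue_start [294. 243.] 0.84 [0.5128 0.0065 0.045 ]
scene blue_start [311. 281.] 0.42 [ 0.6164 -0.0831  0.045 ]
scene white [300. 288.] 0.85 [ 0.5888 -0.0875  0.012 ]
scene spool [300. 290.] 0.56 [ 0.5926 -0.0922  0.012 ]
scene spool [325. 247.] 0.43 [0.5676 0.0649 0.012 ]
scene jar [345. 263.] 0.61 [0.6383 0.0405 0.012 ]
scene jar [323. 285.] 0.37 [ 0.6301 -0.0516  0.012 ]
scene peg [301. 315.] 0.66 [ 0.6333 -0.1542  0.012 ]
scene cup [405. 191.] 0.6 [0.6427 0.4246 0.    ]
scene bottle [298. 286.] 0.71 [ 0.5766 -0.075   0.    ]
scene brush [175. 406.] 0.71 [ 0.545  -0.4471  0.    ]
side board [346. 260.] 0.82 [ 0.5951 -0.0379  0.    ]
side board [419. 386.] 0.17 [ 0.5258 -0.4504  0.    ]
side blue [340. 249.] 0.88 [ 0.5933 -0.0057  0.012 ]
side blue_start [303. 243.] 0.73 [0.501  0.0139 0.045 ]
side white [352. 270.] 0.59 [ 0.5799 -0.0958  0.012 ]
side white [369. 244.] 0.33 [ 0.6734 -0.016   0.012 ]
side spool [320. 240.] 0.55 [0.5678 0.0546 0.012 ]
side jar [344. 236.] 0.6 [0.6314 0.0426 0.012 ]
side peg [387. 278.] 0.51 [ 0.6391 -0.1565  0.012 ]
side cup [290. 181.] 0.68 [0.6405 0.4129 0.    ]
side bottle [226. 186.] 0.67 [0.4441 0.4592 0.    ]
side brush [420. 385.] 0.6 [ 0.5291 -0.4492  0.    ]
side brush [346. 262.] 0.59 [ 0.5911 -0.0454  0.    ]
```

View pics/scene0.png

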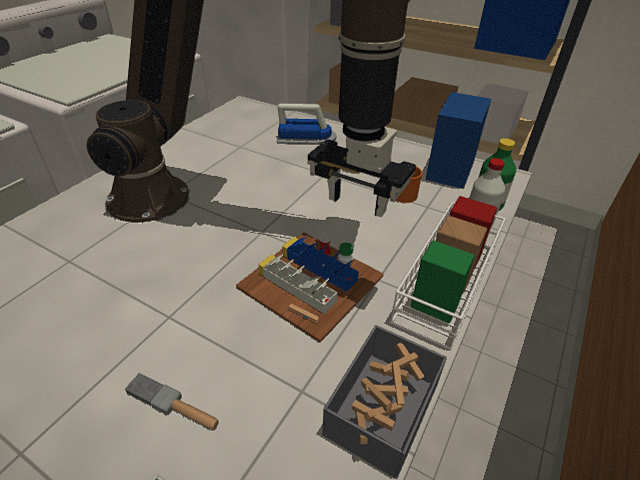

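View pics/side0.png

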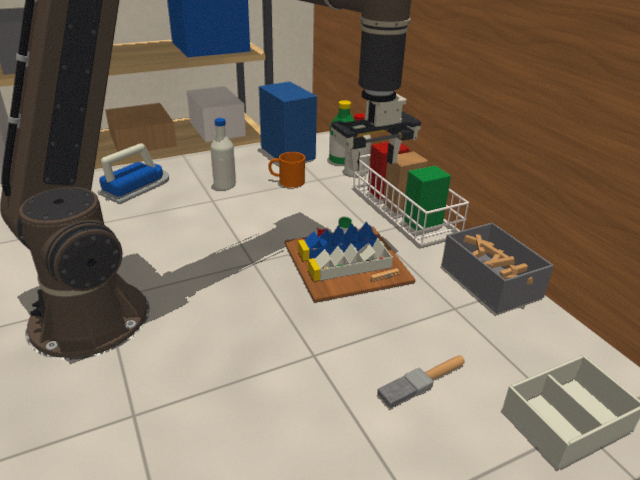

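The scene shows the blue row on the robot's left of the white one, with its yellow block nearest the base (scene ~(293,243), side ~(303,246)). The row runs roughly along +x with a yaw of about −8°. The spool and jar stand to the left of blue. Next I centre over the row, shut the fingers and turn them across it.

```bash
python3 -m creep '[[[0,0.2,0,0,0],[0,0.2,0,0,0],[0,0,0,-0.078,0],[0,0,0,-0.078,0],[0,0,0,-0.078,0],[0,0,0,-0.078,0],[0,0,0,-0.078,0],[0,0,0,-0.078,0]]]'; python3 -m creep '[[[0,0,0,-0.078,0],[0,0,0,-0.078,0],[0,0,0,-0.078,0],[0,0,0,-0.078,0],[0,0,0,-0.078,0],[0,0,0,0,0]]]'
cat >> h.py <<'E'
from scipy.spatial.transform import Rotation as Ro
def wrist():
    o=telemetry.get_obs(); p=snapshot('wrist')
    T=np.eye(4); T[:3,:3]=Ro.from_euler('xyz',o['orientation'],degrees=True).as_matrix(); T[:3,3]=o['tool_pos']
    M=np.linalg.inv(T@np.array(p['mount'])); p['rvec']=cv2.Rodrigues(M[:3,:3])[0]; p['tvec']=M[:3,3]
    return p
E
python3 - <<'E'
from h import *
p=wrist(); save(p,'w1.png'); print(np.array(p['mount']).round(3))
Z=dict(board=0,blue=.012,blue_start=.045,white=.012,spool=.012,jar=.012,peg=.012)
for q,z in Z.items():
    for r in nets.landmark_of(p,q)[:2]: print(q,np.round(r['uv']),round(r['confidence'],2),onz(p,r['uv'],z).round(4))
E
```

```text
clock: 1.77
tool_pos: [0.5949, -0.0, 0.2456]
orientation: [-180.0, -0.0, -47.5]
force: [0.1, 0.4, 0.5]
opening: 0.0399
gripper_force: 0.0
clock: 2.27
tool_pos: [0.595, -0.0, 0.2454]
orientation: [-180.0, -0.0, -12.5]
force: [0.5, -0.4, -0.5]
opening: 0.002
gripper_force: 0.0
[[-0.    -0.96  -0.279  0.076]
 [ 1.    -0.     0.001  0.001]
 [-0.001 -0.279  0.96  -0.138]
 [ 0.     0.     0.     1.   ]]
board [360. 200.] 0.79 [ 0.5963 -0.0483  0.    ]
blue [319. 210.] 0.76 [ 0.5968 -0.0016  0.012 ]
blue_start [411. 250.] 0.67 [ 0.5423 -0.0867  0.045 ]
blue_start [329. 304.] 0.64 [0.5003 0.0084 0.045 ]
white [397. 201.] 0.91 [ 0.5883 -0.0865  0.012 ]
spool [275. 241.] 0.89 [0.5732 0.0538 0.012 ]
jar [267. 186.] 0.78 [0.6351 0.0466 0.012 ]
jar [394. 202.] 0.62 [ 0.5882 -0.0839  0.012 ]
peg [450. 143.] 0.75 [ 0.6364 -0.1501  0.012 ]
```

View pics/w1.png

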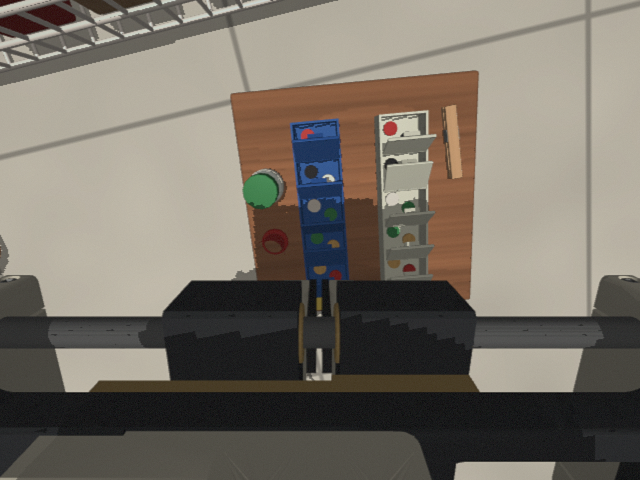

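The wrist view shows the blue row at columns 292–348 (rows 121–280, far end at the top). The jar is at (264,189), the spool at (275,241), and the yellow block is hidden by the gripper. I back up to see the block.

```bash
python3 -m creep '[[[-0.2,0,0,0,0],[-0.2,0,0,0,0],[-0.15,0,0,0,0],[0,0,0,0,0],[0,0,0,0,0]]]'
python3 - <<'E'
from h import *
p=wrist(); save(p,'w2.png')
for q,z in dict(board=0,blue=.012,blue_start=.045,white=.012).items():
    for r in nets.landmark_of(p,q)[:2]: print(q,np.round(r['uv']),round(r['confidence'],2),onz(p,r['uv'],z).round(4))
m=nets.masks_of(p,'board')[0]['region']
ws=[nets.masks_of(p,q)[0]['region'] for q in ('blue','white','peg')]
for n,mm,z in (('board',m|ws[0]|ws[1]|ws[2],.012),('blue',ws[0],.042)):
    c=cv2.findContours(mm.astype(np.uint8),0,2)[0]; c=max(c,key=cv2.contourArea)[:,0]
    w=np.array([onz(p,u,z)[:2] for u in c],np.float32); print(n,cv2.minAreaRect(w*1000))
# yellow block top
hsv=cv2.cvtColor(p['frame'],cv2.COLOR_RGB2HSV); y=cv2.inRange(hsv,(20,140,60),(35,255,255))
n,l,s,ce=cv2.connectedComponentsWithStats(y)
for i in range(1,n):
    if s[i,4]>60:
        c=np.argwhere(l==i)[:,::-1]; w=np.array([onz(p,u,.045)[:2] for u in c],np.float32)*1000; print(s[i],onz(p,ce[i],.045).round(4),cv2.minAreaRect(w))
E
```

```text
clock: 3.08
tool_pos: [0.4868, 0.0246, 0.2463]
orientation: [-179.9, -0.1, -12.7]
force: [1.1, -0.3, 1.3]
opening: 0.0003
gripper_force: 0.0
board [362.  96.] 0.66 [ 0.5935 -0.0463  0.    ]
board [463.  21.] 0.65 [ 0.6393 -0.1555  0.    ]
blue [462.  21.] 0.55 [ 0.6367 -0.1499  0.012 ]
blue_start [330. 200.] 0.92 [0.503 0.009 0.045]
white [402.  91.] 0.91 [ 0.5883 -0.0847  0.012 ]Traceback (most recent call last):
  File "<stdin>", line 6, in <module>
IndexError: list index out of range
```

View pics/w2.png

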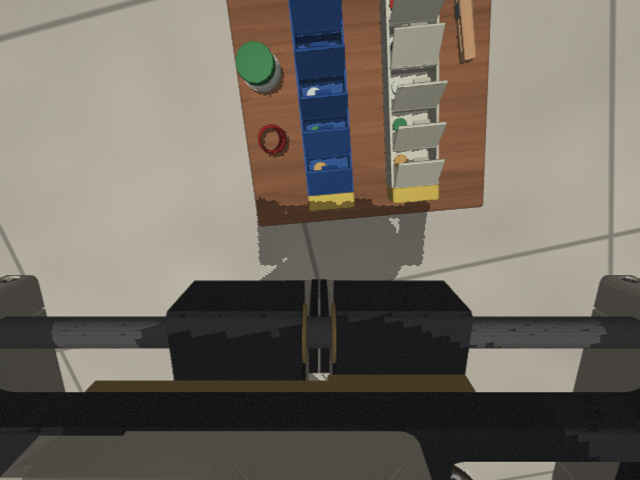

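The block top is at about (330,201) and the board's near edge runs from (261,226) to (484,206), which matches the landmark. Next I work out the yaw and position.

```bash
python3 - <<'E'
from h import *
p=wrist()
def yaw(a,b,z):
    a,b=onz(p,a,z),onz(p,b,z); d=b-a; print(a.round(4),b.round(4),np.linalg.norm(d).round(4),np.degrees(np.arctan2(d[1],d[0])).round(2))
yaw((261,226),(484,206),.012); yaw((261,226),(228,0),.012); yaw((484,206),(491,0),.012)
hsv=cv2.cvtColor(p['frame'],cv2.COLOR_RGB2HSV); y=cv2.inRange(hsv,(20,120,40),(35,255,255)); y[:150]=0; y[230:]=0
n,l,s,ce=cv2.connectedComponentsWithStats(y); C=[]
for i in range(1,n):
    if s[i,4]>100:
        c=np.argwhere(l==i)[:,::-1]; w=np.array([onz(p,u,.045)[:2] for u in c],np.float32)*1000; C.append(onz(p,ce[i],.045)); print(s[i],C[-1].round(4),cv2.minAreaRect(w))
if len(C)==2: d=C[1]-C[0]; print(np.linalg.norm(d),np.degrees(np.arctan2(d[1],d[0])))
b=cv2.inRange(hsv,(100,120,20),(130,255,255)); b[200:]=0; b[:,:280]=0;b[:,370:]=0
# box side edges per row
L=[];R=[]
for r in range(5,190,5):
    k=np.flatnonzero(b[r]); 
    if len(k): L.append(k[0]);R.append(k[-1])
print(L,R)
E
```

```text
[0.4869 0.0886 0.012 ] [ 0.4546 -0.154   0.012 ] 0.2448 -97.59
[0.4869 0.0886 0.012 ] [0.7024 0.0606 0.012 ] 0.2173 -7.39
[ 0.4546 -0.154   0.012 ] [ 0.6482 -0.178   0.012 ] 0.1951 -7.07
[387 185  52  20 770] [ 0.4911 -0.0724  0.045 ] ((491.1288757324219, -72.14004516601562), (50.510276794433594, 17.89335060119629), 78.31050872802734)
[307 193  48  19 684] [0.5015 0.0079 0.045 ] ((501.3478698730469, 7.860797882080078), (45.59893798828125, 15.035786628723145), 82.5013427734375)
0.0809616095684817 82.64562589715715
[np.int64(288), np.int64(289), np.int64(289), np.int64(290), np.int64(290), np.int64(291), np.int64(291), np.int64(292), np.int64(292), np.int64(293), np.int64(294), np.int64(294), np.int64(294), np.int64(295), np.int64(295), np.int64(296), np.int64(297), np.int64(297), np.int64(298), np.int64(298), np.int64(299), np.int64(299), np.int64(300), np.int64(300), np.int64(301), np.int64(301), np.int64(302), np.int64(302), np.int64(303), np.int64(303), np.int64(304), np.int64(304), np.int64(305), np.int64(305), np.int64(306), np.int64(306), np.int64(307)] [np.int64(340), np.int64(340), np.int64(340), np.int64(341), np.int64(341), np.int64(341), np.int64(342), np.int64(342), np.int64(343), np.int64(342), np.int64(343), np.int64(343), np.int64(343), np.int64(344), np.int64(344), np.int64(344), np.int64(345), np.int64(345), np.int64(346), np.int64(345), np.int64(346), np.int64(346), np.int64(347), np.int64(347), np.int64(347), np.int64(348), np.int64(348), np.int64(348), np.int64(349), np.int64(349), np.int64(349), np.int64(350), np.int64(350), np.int64(350), np.int64(350), np.int64(351), np.int64(351)]
```

Yaw is about −7.4°, and both block tops are about 46 × 16 mm and 81 mm apart, so the sizes agree. The block centre is at (0.502, 0.008). I align there and come down to about 20 mm above it.

```bash
python3 -m creep '[[[0,0,0,-0.059,0],[0.076,0.074,0,0,0],[0,0,0.2,0,0],[0,0,0.2,0,0],[0,0,0.2,0,0],[0,0,0.2,0,0],[0,0,0,0,0],[0,0,0,0,0]]]'
python3 - <<'E'
from h import *
o=telemetry.get_obs(); print(o['tool_pos'],o['orientation'],o['force'])
p=wrist(); save(p,'w3.png')
for r in nets.landmark_of(p,'blue_start')[:2]: print(np.round(r['uv']),round(r['confidence'],2),onz(p,r['uv'],.045).round(4))
s=snapshot('side'); u=nets.landmark_of(s,'blue_start'); print([(r['uv'],r['confidence'],onz(s,r['uv'],.045).round(4)) for r in u[:2]])
c=s['frame'][170:320,230:430]; cv2.imwrite('pics/s3.png',cv2.resize(c[:,:,::-1],(800,600),interpolation=cv2.INTER_CUBIC))
E
```

```text
clock: 4.2
tool_pos: [0.4999, 0.007, 0.0842]
orientation: [179.8, 0.3, -7.5]
force: [0.6, 0.1, 1.6]
opening: 0.0002
gripper_force: 0.0
[0.49985687 0.006971   0.08422115] [179.82819545   0.25557746  -7.47217478] [0.62386781 0.05970328 1.60579161]
[314. 278.] 0.94 [0.5026 0.0081 0.045 ]
[([300.2, 245.1], 0.87, array([0.4907, 0.0065, 0.045 ]))]
```

View pics/w3.png

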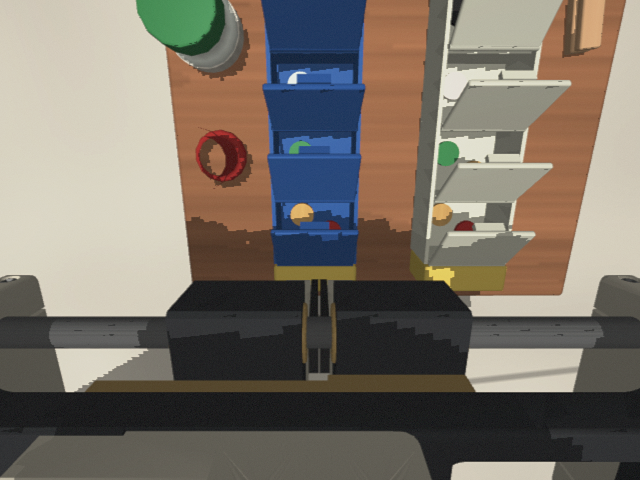

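View pics/s3.png

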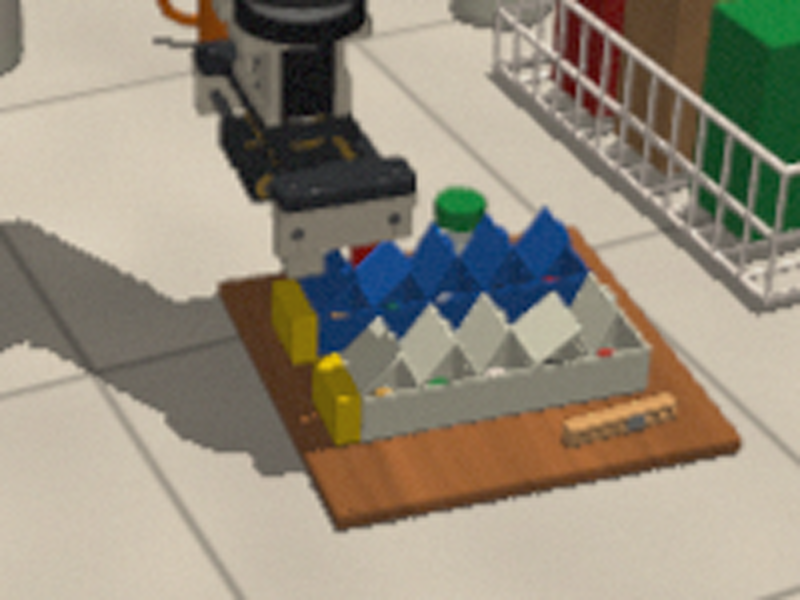

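The closed fingers are centred over the yellow block: block columns are 275–357 and the fingers are at about 320. All lids lean forward. Now I come down gently.

```bash
python3 -m creep '[[[0,0.000,0.04,0,0],[0,0,0.035,0,0],[0,0,0,0,0],[0,0,0,0,0],[0,0,0,0,0],[0,0,0,0,0]]]'; python3 -c "
from h import *
o=telemetry.get_obs(); print(o['tool_pos'],o['force'],o['orientation'])"
```

```text
clock: 4.9
tool_pos: [0.501, 0.0077, 0.0705]
orientation: [-180.0, -0.0, -7.5]
force: [-0.3, 0.1, -0.1]
opening: 0.0006
gripper_force: 0.0
[0.50097972 0.00771211 0.07052351] [-0.29265778  0.09843455 -0.11154973] [-1.79997035e+02 -1.17639861e-02 -7.46372184e+00]
```

```bash
python3 -m creep '[[[0,0,0.022,0,0],[0,0,0,0,0],[0,0,0,0,0]]]' | grep -E 'pos|^force'; python3 -m creep '[[[0,0,0.005,0,0],[0,0,0,0,0],[0,0,0,0,0]]]'| grep -E 'pos|^force'; python3 -c "
from h import *
o=telemetry.get_obs(); print(o['tool_pos'],o['force'],o['orientation'])"
```

```text
tool_pos: [0.5006, 0.0076, 0.0657]
force: [0.4, 0.2, -0.1]
tool_pos: [0.5009, 0.0077, 0.065]
force: [0.5, 0.3, 0.1]
[0.50088647 0.0076794  0.06496255] [0.47564434 0.26149313 0.06364454] [-1.79999987e+02 -1.26804245e-03 -7.46856133e+00]
```

```bash
python3 -m creep '[[[0,0,0.002,0,0],[0,0,0,0,0],[0.01,0,0,0,0],[0.02,0,0,0,0],[0.03,0,0,0,0],[0.03,0,0,0,0],[0.03,0,0,0,0],[0.03,0,0,0,0]]]' | grep -E 'pos|^force|orie'; python3 -c "
from h import *
o=telemetry.get_obs(); print(o['tool_pos'],o['force'])"
```

```text
tool_pos: [0.5316, 0.0037, 0.0645]
orientation: [-180.0, -0.0, -7.5]
force: [-0.4, -0.4, -0.9]
[0.53164199 0.00368438 0.064547  ] [-0.37555082 -0.44349995 -0.89636884]
```

The height holds and forces stay under 1 N, so I continue the stroke.

```bash
python3 -m creep '[[[0.03,0,0,0,0],[0.03,0,0,0,0],[0.03,0,0,0,0],[0.03,0,0,0,0],[0.03,0,0,0,0],[0.03,0,0,0,0],[0.03,0,0,0,0],[0.03,0,0,0,0]]]' | grep -E 'pos|^force|orie'; python3 -m creep '[[[0.03,0,0,0,0],[0.03,0,0,0,0],[0.03,0,0,0,0],[0.03,0,0,0,0],[0.03,0,0,0,0],[0.03,0,0,0,0],[0.03,0,0,0,0],[0.03,0,0,0,0]]]' | grep -E 'pos|^force|orie'
```

```text
tool_pos: [0.5776, -0.0027, 0.0643]
orientation: [180.0, 0.1, -7.5]
force: [-1.5, 0.4, 1.9]
tool_pos: [0.6267, -0.0088, 0.0646]
orientation: [-180.0, -0.0, -7.5]
force: [-0.4, -0.6, 0.2]
```

```bash
python3 -m creep '[[[0.03,0,0,0,0],[0.03,0,0,0,0],[0.03,0,0,0,0],[0.03,0,0,0,0],[0.03,0,0,0,0],[0.03,0,0,0,0],[0.03,0,0,0,0],[0.03,0,0,0,0]]]' | grep -E 'pos|^force|orie'; python3 -m creep '[[[0.03,0,0,0,0],[0.03,0,0,0,0],[0.02,0,0,0,0],[0,0,0,0,0],[0,0,0,0,0]]]' | grep -E 'pos|^force|orie'
python3 - <<'E'
from h import *
s=snapshot('side'); c=s['frame'][170:320,230:430]; cv2.imwrite('pics/s4.png',cv2.resize(c[:,:,::-1],(800,600),interpolation=cv2.INTER_CUBIC))
E
```

```text
tool_pos: [0.6742, -0.015, 0.0646]
orientation: [-180.0, -0.0, -7.5]
force: [-0.9, 0.4, 1.0]
tool_pos: [0.6894, -0.0171, 0.0644]
orientation: [-180.0, -0.0, -7.5]
force: [0.0, -0.5, 0.0]
```

View pics/s4.png

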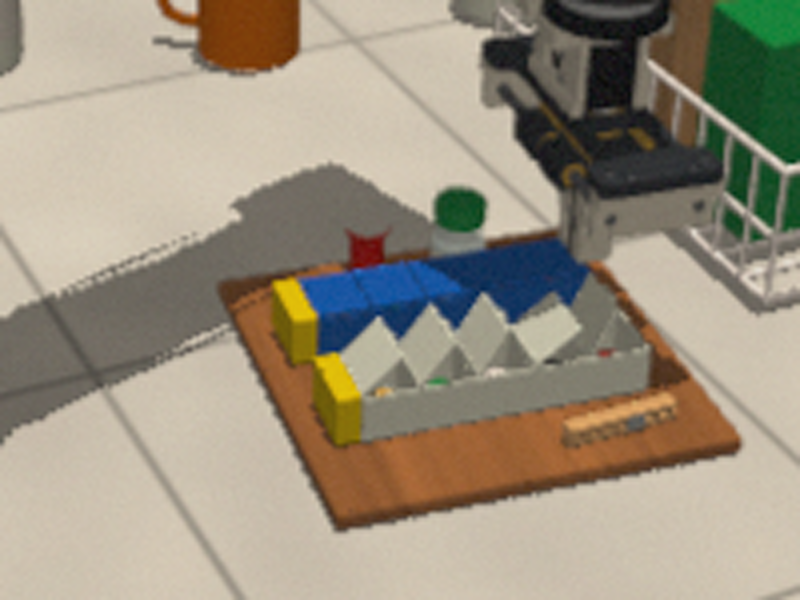

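All five blue lids look flat and the white ones are unchanged, with the fingers at the far end of the row (~(590,225)). I lift straight up and check.

```bash
python3 -m creep '[[[0.015,0,0,0,0],[0,0,0,0,0],[0,0,-0.05,0,0],[0,0,-0.15,0,0],[0,0,-0.2,0,0],[0,0,-0.2,0,0],[0,0,-0.2,0,0],[0,0,0,0,0]]]' | grep -E 'pos|^force|orie'; python3 -m creep '[[[-0.2,0,0,0,0],[-0.2,0,0,0,0],[-0.1,0,0,0,0],[0,0,0,0,0],[0,0,0,0,0],[0,0,0,0,0]]]' | grep -E 'pos|^force|cl'
python3 - <<'E'
from h import *
p=wrist(); a=p['frame'][80:320,220:500]; cv2.imwrite('pics/w5.png',cv2.resize(a[:,:,::-1],(700,600),interpolation=cv2.INTER_CUBIC))
s=snapshot('side'); c=s['frame'][205:305,270:430]; cv2.imwrite('pics/s5.png',cv2.resize(c[:,:,::-1],(800,500),interpolation=cv2.INTER_CUBIC))
E
```

```text
tool_pos: [0.6961, -0.0176, 0.2359]
orientation: [-179.9, -0.8, -7.4]
force: [2.2, 0.1, 1.5]
clock: 9.7
tool_pos: [0.5936, -0.0043, 0.2255]
force: [1.1, -0.1, -0.3]
```

View pics/w5.png

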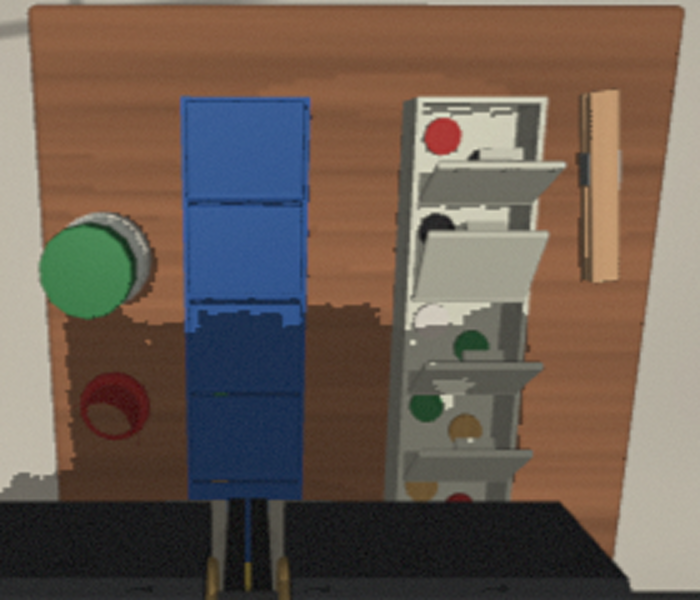

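View pics/s5.png

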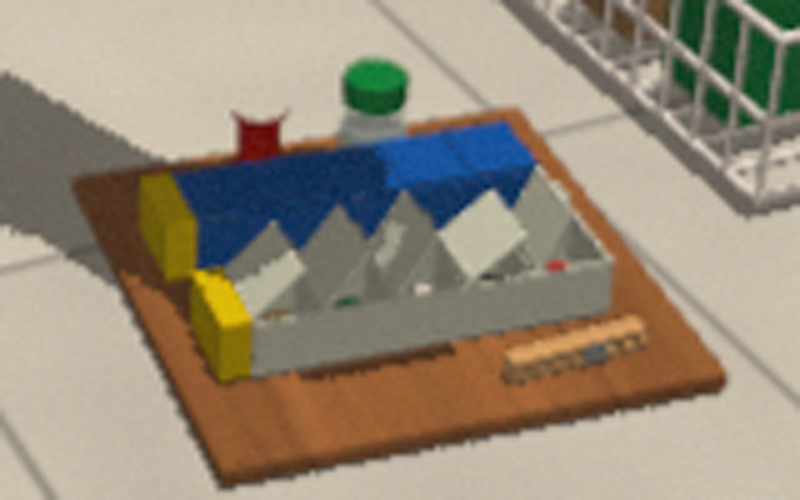

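All five blue lids lie flat (wrist crop, columns 185–310). The white lids, jar, spool and peg are unchanged, and the arm is clear.

```bash
python3 -c "
from h import *
print(workorder.close_job())"
```

```text
the job is handed in; nothing more can be done
None
```

I closed all five blue lids flat in one light stroke from the yellow block; in the final pictures the white lids and loose things on the board are unchanged and the arm is clear, and I handed the job in (no verdict came back).

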